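Turn a laptop fan over and check that its impeller runs free

TASK

Turn the laptop fan over and lay it gently, label face down, flat in the middle of the blue pad; the wire stand is there for changing your grip on the way: its steep side can hold the half-turned fan. Once the fan lies there released and still, flick the impeller with a fingertip so that it keeps turning by itself with nothing touching it. Do not drop the fan, and leave the screw dish, the brush, the tape roll and the disk drive where they are.

Things in the scene. Friction and masses are not known exactly. Their poses are not given: they have to be found in the camera images.
- fan: Loose laptop blower fan, 80 to 140 g. Black square housing 60 (x) x 58 (y) x 9 mm, pale label on one flat face. Origin: centre of the label face; z points from it to the impeller side. Grasp across the 60 mm (x) sides. Starts on the stand's gentle side: label up, z obliquely down, x along the stand's x, impeller hanging between the wires, -y edge near the ridge, +y edge against the lip.
- impeller_top (a point): Point on the axis of the fan's light grey impeller, level with its blade tops, 16 mm above the label face. The impeller stands in a round opening, 41 mm wide, and is 7 mm proud of the housing rim. Five straight radial blades, 1.8 mm thick, reach 17 mm from the axis; the hub's radius is 8.5 mm.
- impeller (a joint): Turn of the impeller in the fan about the fan's z, rad, no stops. It turns either way with very little friction and coasts for a second or more after a flick.
- stand: Fixed bent-wire turning stand on a grey base plate 64 (x) x 118 (y) x 5 mm. Origin: on the worktop below the ridge; z up. Two steel wires, 5 mm thick, at x = -25 and +25 mm (above the plate all is at most 55 mm wide) rise to the ridge. From there its gentle side falls towards -y at 25 degrees from level, its steep side towards +y at 65 degrees. Each side ends in a wire lip.
- ridge (a point): Middle of the stand's ridge, 62 mm above the worktop: where the planes that touch the outer sides of the wires on the gentle and on the steep side meet, at a right angle.
- gentle_foot (a point): Inner corner of slope and lip on the stand's gentle side, midway between the wires: 52 mm down the slope from the ridge. The lip stands out 14 mm at right angles to the slope. The fan's +y edge rests on it at the start.
- steep_foot (a point): The same corner on the steep side, 52 mm down from the ridge, 15 mm above the worktop; the lip stands out 14 mm. A fan turned 90 degrees about the stand's x from its start (z now up and outward) leans safely here: +y edge on the lip, label face against the wires, impeller outward.
- pad: Fixed blue silicone pad on the worktop, 150 (x) x 140 (y) x 3 mm. Origin: centre of its underside, on the worktop; its top is 3 mm higher.
- dish_a: Round steel screw dish, 62 mm wide, 14 mm high, a bystander. Origin: centre of its underside.
- brush_a: Black antistatic brush, 140 mm along its y, 24 mm wide, 18 mm high, a bystander. Origin: about the middle of its underside.
- kapton_roll: Roll of amber tape lying flat, 76 mm wide, 19 mm high, a bystander. Origin: about the middle of its underside.
- disk_drive: Silver disk drive lying flat, 70 (x) x 100 (y) x 7 mm, a bystander. Origin: centre of its underside.
Mind the look-alikes: they are no part of the job. Leave any pink look-alike of the fan alone.

How it is judged:
By the outcome, as a careful person would: the job done as asked, in the order asked, and still so for the second after the job is handed in, with the robot touching nothing.
It also fails if it takes over 61 s, if anything falls off the work surface, if the arm or the gripper's body presses on something with over 40 N, if the wrist force passes 120 N, or if a joint passes its speed limit or range.

ROBOT

A 7-joint arm with a two-finger parallel gripper is mounted at the origin on the work surface; the furniture and walls round the work are solid. World frame = base frame: x ahead of the robot, y to its left, z up, the work surface at z = 0. Lengths are in m, angles in degrees, forces in N, time in s.
With the tool pointing down it reaches from about 0.425 to 0.875 m from the base axis. Payload 4.7 kg.
Tool frame: the origin (TCP) lies at the very end of the fingers, on their centre line; the grasp point (between the pads) lies 19 mm behind it; z points along the fingers, y is the line along which they close (so a half turn about z gives the same grasp; the last joint's range is limited). The gripper opens to 87 mm and grips with 3 to 60 N. Pads are 19 mm wide; open, the fingers measure 117 mm over their backs; the gripper's body (75 mm by 190 mm) begins 51 mm behind the grasp point.
Start: joints at [77.756, 18.392, -4.016, 83.108, 1.295, 78.541, -3.26], TCP at [0.147, -0.633, 0.223] pointing down, gripper open.
Joint ranges: [-163.93, 163.93], [-17.29, 119.83], [-79.2, 71.16], [3.27, 140.29], [-89.18, 269.18], [5.43, 117.66], [-154.24, 154.24]. Speed limits (degrees/s): [147.25, 147.25, 180, 180, 180, 180, 180].

INTERFACE

Orientations are given as [roll, pitch, yaw] about the fixed x, y, z axes, in that order (R = Rz(yaw) Ry(pitch) Rx(roll)).
In Python, from cell import telemetry, cams, env gives the robot as it stands.
- The arm moves only by the tool arm_command, never from a script. Its argument "series" is text: rows parted by semicolons, each of 5 numbers parted by spaces: the shift along the tool's x, y, z in mm, then the turn about the tool's z in rad, then the closure in counts, from 0 (fully open) to 255 (shut). A call has 1 to 20 rows; each row shifts and turns the commanded pose from where the row before left it, along the tool's axes as they then stand; what a row does not reach is not made up. A row lasts 1/12 s, in which the tool goes at most 41.7 mm and 7.16 degrees, less where a joint would pass 70% of its speed; a pose out of reach is approached as far as the arm can. A call is refused whole if a number of a shift passes 41.7 or a number of a turn 0.125, either way. A call with a gripper value outside its range is refused whole. The fingers move at their own pace and stop on an object; "squeeze" is the grip in N (left out, the last holds). Time passes only in rows, so rows that do not move let the fingers close. It gives the time, the measured TCP pose, the force, the opening and the grip force at its end, in the units of the state.
- telemetry.get_obs(): the state, without advancing time (a new reading comes with each control period).
- cams.read_camera(name): name is "scene" or "top" or "wrist"; returns the picture (400x640x3 uint8, blue, green, red); there is no depth.
- cams.calibration(name): a dict with "K" (3x3 intrinsics, pixels), "origin" and "rotation" of the camera in the world; the wrist camera has in their place "hand_eye" (4x4, takes a point from camera to tool coordinates, whose origin is the TCP and whose axes are the flange's). Camera axes: x right, y down, z forward; pixel columns grow to the right and rows downward; lengths in m; the calibration is good to about 2 mm. A picture is of the moment at which its call begins: read the wrist's pose just before it. calibration takes no time and is no camera call.
- env.sign_off(): hands the job in; it is judged then, once.
The state is a dict: "time_s": time; "qpos": joint angles; "joint_velocities": joint speeds; "effort": joint torques, N m; "tool_pos": TCP position; "tool_rot": TCP orientation; "force": force on the tool from outside, world axes, zero at the start; "wrist_torque": the same for the moment, N m; "grip_width": finger opening in m; "grasp_force": force on a finger pad.
Only numpy, scipy, OpenCV 4.12 (cv2) and the standard library are available. Lean on these libraries where they do the work, as an engineer would, in place of code of your own. Each camera call takes 0.05 s, during which the arm holds its last target. There are 200 camera calls.

## Working session

There is one attempt and no reset: what is moved stays moved. The work goes in short steps, Python scripts to look and compute and a tool call to move; the robot and the scene stay as the last step left them, time stands still between calls to the robot, and variables do not carry over. Pictures are saved under pics/ and viewed, at most 10 in all, crops included, and the job is handed in when it is done.

Besides the shell and the picture viewer there is one more tool, called after "Emit:" as a command line: name --argument value ..., lists and objects as JSON in quotes. arm_command: Moves the arm, as the interface text tells. Its arguments: {"type":"object","properties":{"series":{"type":"string"},"squeeze":{"type":"number"}},"required":["series"]}

```bash
ls; mkdir -p pics
cat > h.py <<'E'
import numpy as np,cv2
from cell import telemetry,cams,env
from scipy.spatial.transform import Rotation as R
def tool():
    o=telemetry.get_obs(); T=np.eye(4); T[:3,:3]=R.from_euler('xyz',o['tool_rot'],degrees=True).as_matrix(); T[:3,3]=o['tool_pos']; return T,o
def cam(name):
    c=cams.calibration(name); K=np.array(c['K'])
    if name=='wrist':
        T=tool()[0]@np.array(c['hand_eye']); return K,T[:3,3],T[:3,:3]
    return K,np.array(c['origin']),np.array(c['rotation'])
def ray(name,uv,c=None):
    K,o,r=c or cam(name); d=r@np.linalg.inv(K)@np.array([uv[0],uv[1],1.]); return o,d/np.linalg.norm(d)
def onz(name,uv,z,c=None):
    o,d=ray(name,uv,c); return o+d*(z-o[2])/d[2]
def proj(name,p,c=None):
    K,o,r=c or cam(name); q=K@(r.T@(np.array(p)-o)); return q[:2]/q[2]
E
python3 - <<'E'
from h import *
T,o=tool(); print(o); 
for n in ['scene','top','wrist']:
    K,p,r=cam(n); print(n,K.round(1).tolist(),p.round(3),r.round(3).tolist())
for n in ['scene','top']: cv2.imwrite(f'pics/{n}0.png',cams.read_camera(n))
E
```

```text
pics
{'time_s': 0.0, 'qpos': array([77.75768135, 18.44256012, -4.01657173, 83.17580032,  1.29363471,
       78.54009881, -3.2598646 ]), 'joint_velocities': array([-0.01608491,  0.01594606,  0.04189476,  0.03250562,  0.06014291,
       -0.0038094 ,  0.08487186]), 'effort': array([-1.03462600e-03, -4.91289318e+01, -4.04264303e-01, -3.12529850e+01,
       -6.37701130e-02,  4.36935062e-02,  1.88181325e-04]), 'tool_pos': array([ 0.14661611, -0.63267367,  0.2214141 ]), 'tool_rot': array([-1.79886714e+02,  4.05698897e-03,  1.30529424e+01]), 'force': array([-0.17776895, -0.49918632,  0.44684438]), 'wrist_torque': array([0.00193914, 0.00979908, 0.03421598]), 'grasp_force': 0.0, 'grip_width': 0.08727207618207385}
scene [[381.0, 0.0, 325.5], [0.0, 381.0, 194.1], [0.0, 0.0, 1.0]] [0.301 0.613 0.866] [-140.572, 0.45, -157.183]
top [[412.6, 0.0, 315.9], [0.0, 412.6, 203.2], [0.0, 0.0, 1.0]] [0.512 0.011 1.303] [-176.545, -0.835, -89.656]
wrist [[282.9, 0.0, 321.5], [0.0, 282.9, 196.1], [0.0, 0.0, 1.0]] [ 0.226 -0.615  0.383] [[0.226, -0.929, -0.293], [-0.974, -0.217, -0.065], [-0.003, 0.3, -0.954]]
```

```bash
sed -i "s/return K,np.array(c\['origin'\]),np.array(c\['rotation'\])/return K,np.array(c['origin']),R.from_euler('xyz',c['rotation'],degrees=True).as_matrix()/" h.py
python3 -c "
import cv2
from h import *
for n,p in [('scene',(0.5,0,0)),('top',(0.5,0,0))]: print(proj(n,p))
print(np.array(cams.calibration('wrist')['hand_eye']).round(4))"
```

```text
[347.27516899 213.07183783]
[313.25794842 232.05855382]
[[ 5.000e-04 -9.540e-01 -2.998e-01  8.100e-02]
 [ 1.000e+00  9.000e-04 -1.200e-03  6.000e-04]
 [ 1.400e-03 -2.998e-01  9.540e-01 -1.616e-01]
 [ 0.000e+00  0.000e+00  0.000e+00  1.000e+00]]
```

View pics/scene0.png

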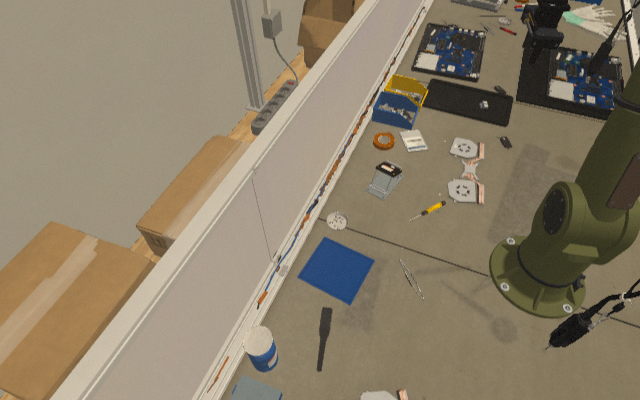

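View pics/top0.png

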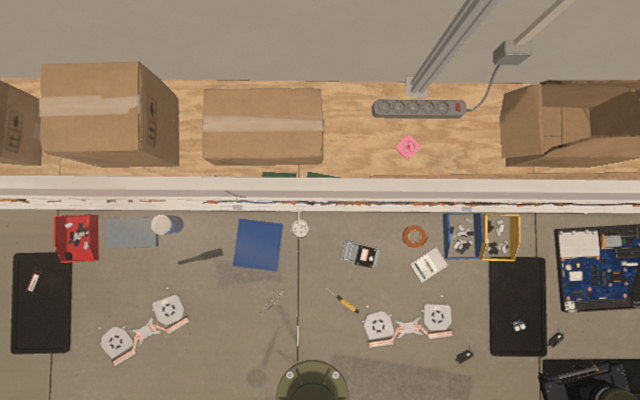

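Run:
```python
from h import *
a=cv2.imread('pics/scene0.png')[145:225,345:425]; b=cv2.imread('pics/top0.png')[215:295,320:400]
cv2.imwrite('pics/crop.png',np.hstack([cv2.resize(x,(400,400),interpolation=cv2.INTER_CUBIC) for x in (a,b)]))
for n,uv,z in [('top',(258,245),.003),('top',(360,254),.05),('top',(300,228),.014),('top',(200,257),.018),('top',(414,236),.019),('top',(429,265),.007),('top',(300,210),0),('scene',(337,270),.003),('scene',(384,180),.04),('scene',(300,235),0)]: print(n,uv,onz(n,uv,z).round(3))
```

```text
top (258, 245) [0.459 0.173 0.003]
top (360, 254) [ 0.435 -0.141  0.05 ]
top (300, 228) [0.513 0.042 0.014]
top (200, 257) [0.421 0.349 0.018]
top (414, 236) [ 0.49  -0.314  0.019]
top (429, 265) [ 0.399 -0.363  0.007]
top (300, 210) [0.569 0.042 0.   ]
scene (337, 270) [0.46  0.179 0.003]
scene (384, 180) [ 0.435 -0.123  0.04 ]
scene (300, 235) [0.592 0.118 0.   ]
```

View pics/crop.png

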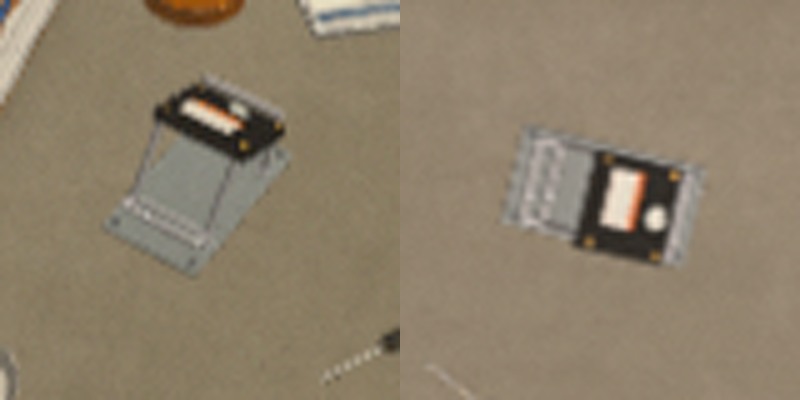

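The candidates for the fan are the black one with the label on the stand (scene 385,170; top 365,256), the pink look-alike behind the wall (top 407,147), and the silver blowers with copper pipes (top 168,307; 116,341; 378,326; 437,317). The fan on the stand matches the description, and the crop confirms it: black, pale label up, steel ridge on its left, lip on its right. Dish, brush, tape and drive (white label) are seen clear of it.

Emit:
arm_command --series "20 -21 0 0 0;20 -21 0 0 0;20 -21 0 0 0;20 -21 0 0 0;20 -21 0 0 0;20 -21 0 0 0;20 -21 0 0 0;20 -21 0 0 0;20 -21 0 0 0;20 -21 0 0 0;20 -21 0 0 0;20 -21 0 0 0;20 -21 0 0 0;20 -21 0 0 0;20 -21 0 0 0;20 -21 0 0 0;20 -21 0 0 0;20 -21 0 0 0;20 -21 0 0 0;15 -21 0 0 0" --squeeze 20

```text
time_s: 1.77
tool_pos: [0.4375, -0.1331, 0.2223]
tool_rot: [-180.0, -0.0, 13.1]
force: [0.2, -0.2, 1.2]
grip_width: 0.0873
grasp_force: 0.0
```

Emit:
arm_command --series "0 0 0 -0.124 0;0 0 0 -0.124 0;0 0 0 -0.124 0;0 0 0 -0.124 0;0 0 0 -0.124 0;0 0 0 -0.124 0;0 0 0 -0.124 0;0 0 0 -0.124 0;0 0 0 -0.124 0;0 0 0 0 0;0 0 0 0 0"

```text
time_s: 2.68
tool_pos: [0.4365, -0.1348, 0.2223]
tool_rot: [-180.0, 0.0, 76.8]
force: [0.1, 0.3, 0.1]
grip_width: 0.0868
grasp_force: 0.0
```

Run:
```python
from h import *
T,o=tool(); print(o['tool_pos'],o['tool_rot'],o['qpos'].round(1),o['time_s'],o['force'])
cv2.imwrite('pics/w1.png',cams.read_camera('wrist'))
```

```text
[ 0.43650074 -0.1347561   0.22228281] [-1.79971570e+02  2.31323881e-03  7.68032553e+01] [ 46.7  -4.7 -30.9 108.1  -2.5  75.9   3.3] 2.6833 [0.14810645 0.25662342 0.079967  ]
```

View pics/w1.png

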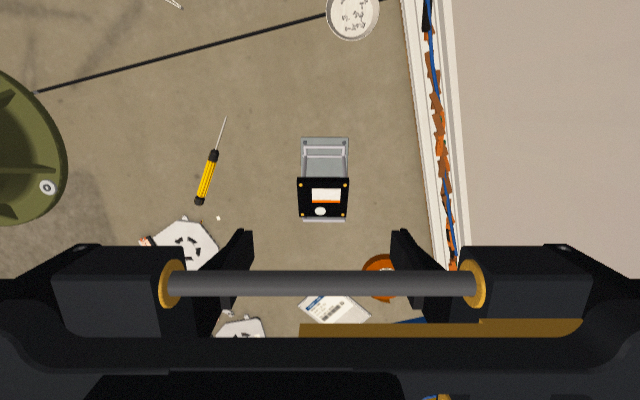

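The wrist view shows the black fan at u 297–349, v 178–221, label up, with the stand plate above it (300–349, 137–178). It is nearly square to the tool. Next I measure its corners.

```bash
cat > fanpose.py <<'E'
from h import *
T,o=tool(); c=cam('wrist'); im=cams.read_camera('wrist')
m=(im.max(2)<60).astype(np.uint8)*255; m[:165]=0;m[228:]=0;m[:,:285]=0;m[:,362:]=0
m=cv2.morphologyEx(m,cv2.MORPH_CLOSE,np.ones((9,9)))
k=max(cv2.findContours(m,0,2)[0],key=cv2.contourArea); q=cv2.approxPolyDP(cv2.convexHull(k),5,True)[:,0].astype(float); print(q.tolist(),cv2.contourArea(k))
q=q[np.argsort(q[:,1])]
P=[onz('wrist',uv,z,c) for uv,z in zip(q,[.0727,.0727,.0482,.0482])]; P=np.array(P); print(P.round(4).tolist())
hi,lo=P[:2].mean(0),P[2:].mean(0); d=(hi-lo)[:2]; print('len',np.linalg.norm(d),'yaw of stand y',np.degrees(np.arctan2(d[1],d[0])),'widths',np.linalg.norm(P[0]-P[1]),np.linalg.norm(P[2]-P[3]))
xx=P[1]-P[0]; print('yaw from widths',np.degrees(np.arctan2(xx[1],xx[0])))
u=d/np.linalg.norm(d); r=np.mean([hi[:2]-.0016*u,lo[:2]+.0509*u],0); print('ridge xy',r)
print('ridge in tool',(np.linalg.inv(T)@np.append(r,[.062,1])).round(4))
E
python3 fanpose.py
```

```text
[[348.0, 178.0], [345.0, 216.0], [299.0, 216.0], [297.0, 177.0]] 1907.0
[[0.4096, -0.1217, 0.0727], [0.4655, -0.1359, 0.0727], [0.4527, -0.1901, 0.0482], [0.3958, -0.1768, 0.0482]]
len 0.05621895688150691 yaw of stand y 76.29485506755957 widths 0.057628970843201816 0.05850083938908864
yaw from widths -14.31144277298799
ridge xy [ 0.43673901 -0.13217627]
ridge in tool [ 2.600e-03 -3.000e-04  1.603e-01  1.000e+00]
```

Emit:
arm_command --series "-4 0 30 0 0;0 0 35 0 0;0 0 35 0 0;0 0 30 0 0;0 0 20 0 0;0 0 16 0 0;0 0 0 0 0;0 0 0 0 0"

```text
time_s: 3.45
tool_pos: [0.4353, -0.1385, 0.0561]
tool_rot: [-179.9, -0.0, 76.9]
force: [0.3, 0.1, 0.5]
grip_width: 0.0868
grasp_force: 0.0
```

Emit:
arm_command --series "0 0 0 0 140;0 0 0 0 140;0 0 0 0 140;0 0 0 0 140;0 0 0 0 140;0 0 0 0 140;0 0 0 0 140;0 0 0 0 140" --squeeze 5

```text
time_s: 4.12
tool_pos: [0.4363, -0.1389, 0.0571]
tool_rot: [179.9, 0.0, 77.0]
force: [-0.9, -0.8, 3.3]
grip_width: 0.0599
grasp_force: 5.0
```

Run:
```python
from h import *
T,o=tool(); print(o['grip_width'],o['grasp_force'],o['force'],o['tool_pos'])
cv2.imwrite('pics/w2.png',cams.read_camera('wrist')[120:400,160:480].repeat(2,0).repeat(2,1))
```

```text
0.059863347554090215 5.00015152618289 [-0.93401365 -0.82818465  3.27835619] [ 0.43625525 -0.13894336  0.05706911]
```

View pics/w2.png

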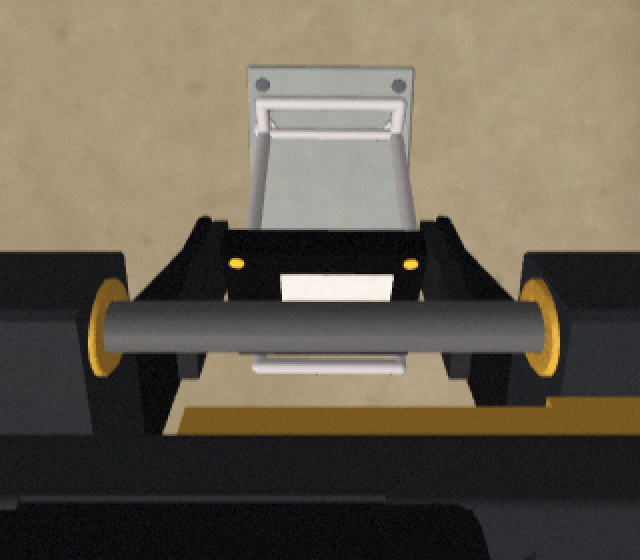

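The fan is gripped across 60 mm. I now pivot it up in a light grip, arcing about the gentle foot with its +y edge against the lip.

Emit:
arm_command --series "0 0 0 0 140;-1.3 0 -3.5 0 140;-2 0 -4.5 0 140;-2 0 -4 0 140;-2.5 0 -3 0 140;-2.6 0 -2.8 0 140;-2.6 0 -2.4 0 140;-3.2 0 -2 0 140;-3.2 0 -1.7 0 140;-3.2 0 -1.5 0 140;-3.6 0 -0.9 0 140;-3.6 0 -0.7 0 140;-3.5 0 -0.5 0 140;0 0 0 0 140" --squeeze 4

```text
time_s: 5.33
tool_pos: [0.4278, -0.1724, 0.0841]
tool_rot: [-180.0, 0.1, 76.9]
force: [-2.9, 2.1, 5.4]
grip_width: 0.0598
grasp_force: 4.0
```

Run:
```python
from h import *
T,o=tool(); print(o['grip_width'],o['grasp_force'],o['force'],o['tool_pos'],o['wrist_torque'])
a=cams.read_camera('wrist')[120:400,160:480]; b=cams.read_camera('scene')[145:215,345:425]
cv2.imwrite('pics/w3.png',np.hstack([cv2.resize(a,(400,350)),cv2.resize(b,(400,350),interpolation=cv2.INTER_CUBIC)]))
```

```text
0.059826897377928394 3.9995403994552703 [-2.92485465  2.09964832  5.3723008 ] [ 0.42776286 -0.17238304  0.08414374] [ 0.55528656  0.58412433 -0.06594854]
```

View pics/w3.png

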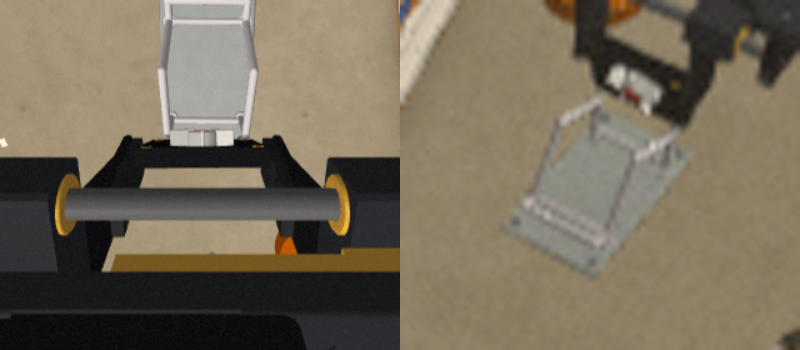

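It works: the fan stands about upright, the impeller facing the ridge (left crop, 200,140). I continue to about 85°, then grip hard and lift.

Emit:
arm_command --series "-3 0 -0.5 0 140;-3 0 0 0 140;-3 0 0.3 0 140;-3 0 0.4 0 140;-3 0 0.6 0 140;-3 0 1 0 140;0 0 0 0 140;0 0 0 0 140"

```text
time_s: 6.1
tool_pos: [0.4241, -0.1899, 0.0822]
tool_rot: [180.0, 0.1, 77.0]
force: [-1.1, -0.2, 2.1]
grip_width: 0.06
grasp_force: 4.0
```

Emit:
arm_command --series "0 0 0 0 140;0 0 0 0 140;0 0 0 0 140;0 0 -3 0 140;0 0 -8 0 140;0 0 -15 0 140;0 0 -20 0 140;0 0 -20 0 140;0 0 -14 0 140;0 0 0 0 140;0 0 0 0 140" --squeeze 35

```text
time_s: 7.02
tool_pos: [0.4249, -0.189, 0.1631]
tool_rot: [179.9, 0.1, 77.0]
force: [0.5, -0.4, -2.3]
grip_width: 0.0596
grasp_force: 35.0
```

Run:
```python
from h import *
T,o=tool(); print(o['grip_width'],o['grasp_force'],o['force'],o['tool_pos'],o['wrist_torque'])
a=cams.read_camera('wrist')[80:400,160:480]; b=cams.read_camera('scene')[125:225,325:425]
cv2.imwrite('pics/w4.png',np.hstack([cv2.resize(a,(400,400)),cv2.resize(b,(400,400),interpolation=cv2.INTER_CUBIC)]))
```

```text
0.059591214473463626 34.99975783517584 [ 0.5031043  -0.35949503 -2.32223378] [ 0.42488956 -0.18899661  0.16309137] [-0.06839173  0.02501012 -0.02606924]
```

View pics/w4.png

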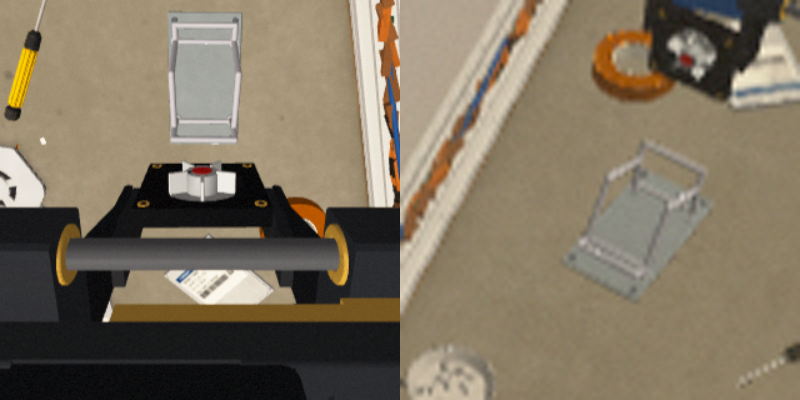

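The fan is firmly held, hanging about vertical (φ≈65–70°), with the impeller facing +y (left crop 200,180). I refine the stand position from its wire bars by a brightness profile.

Run:
```python
from h import *
T,o=tool(); c=cam('wrist'); im=cams.read_camera('wrist').astype(int)
g=im.sum(2)/3
print([(v,int(g[v,308:340].mean())) for v in range(84,200)])
Ti=np.linalg.inv(T)
for v,z,y in [(0,.0494,-.0542),(0,.0175,.0335)]: print()
def f(v,z): return (Ti@np.append(onz('wrist',(324,v),z,c),1))[0]
for v in range(86,120,2): print(v,'z17.5->',(f(v,.0175)*1e3-33.5).round(1),end='; ')
print()
for v in range(180,196,2): print(v,'z49.4->',(f(v,.0494)*1e3+54.2).round(1),end='; ')
# wire width check across u at mid
print([(u,int(g[140,u])) for u in range(290,360)])
```

```text
[(84, 142), (85, 143), (86, 143), (87, 144), (88, 144), (89, 132), (90, 136), (91, 160), (92, 163), (93, 164), (94, 163), (95, 164), (96, 164), (97, 151), (98, 152), (99, 196), (100, 218), (101, 212), (102, 188), (103, 163), (104, 163), (105, 163), (106, 163), (107, 162), (108, 162), (109, 163), (110, 163), (111, 151), (112, 163), (113, 203), (114, 213), (115, 184), (116, 155), (117, 162), (118, 163), (119, 161), (120, 162), (121, 162), (122, 162), (123, 161), (124, 161), (125, 162), (126, 162), (127, 162), (128, 161), (129, 161), (130, 162), (131, 161), (132, 162), (133, 162), (134, 162), (135, 162), (136, 162), (137, 162), (138, 163), (139, 162), (140, 163), (141, 163), (142, 163), (143, 163), (144, 163), (145, 164), (146, 164), (147, 164), (148, 165), (149, 164), (150, 164), (151, 164), (152, 164), (153, 164), (154, 163), (155, 164), (156, 164), (157, 164), (158, 165), (159, 165), (160, 165), (161, 165), (162, 166), (163, 165), (164, 165), (165, 165), (166, 165), (167, 164), (168, 164), (169, 164), (170, 164), (171, 164), (172, 164), (173, 165), (174, 165), (175, 149), (176, 157),
[... 863 characters left out ...]
28), (302, 166), (303, 165), (304, 164), (305, 163), (306, 166), (307, 165), (308, 163), (309, 166), (310, 162), (311, 162), (312, 161), (313, 161), (314, 163), (315, 159), (316, 162), (317, 161), (318, 159), (319, 163), (320, 160), (321, 164), (322, 165), (323, 167), (324, 169), (325, 167), (326, 168), (327, 163), (328, 162), (329, 162), (330, 160), (331, 163), (332, 164), (333, 163), (334, 162), (335, 163), (336, 160), (337, 163), (338, 162), (339, 164), (340, 162), (341, 166), (342, 165), (343, 166), (344, 165), (345, 165), (346, 164), (347, 166), (348, 162), (349, 164), (350, 181), (351, 212), (352, 226), (353, 207), (354, 177), (355, 123), (356, 150), (357, 148), (358, 152), (359, 149)]
```

Run:
```python
from h import *
T,o=tool(); c=cam('wrist'); Ti=np.linalg.inv(T)
f=lambda u,v,z:(Ti@np.append(onz('wrist',(u,v),z,c),1))[:2]*1e3
for v,z,y in [(100.3,.0175,33.5),(113.9,.0115,20.8),(178,.0367,-48.3),(192.7,.0494,-54.2)]:
    print(v,(f(324,v,z)[0]-y).round(1))
for z in (.03,.04,.05): print(f(297.6,140,z).round(1),f(352,140,z).round(1))
print(f(281,89.5,.005),f(367,89.5,.005),o['tool_rot'])
```

```text
100.3 55.0
113.9 54.2
178 59.9
192.7 53.7
[ 49.8 -25.9] [49.9 29.7]
[ 50.9 -25. ] [50.9 28.6]
[ 52.  -24.2] [52.  27.5]
[ 99.57352962 -44.15818634] [99.60588681 46.39210377] [-1.79886355e+02 -2.78005537e-02  7.70029616e+01]
```

Emit:
arm_command --series "15 1 0 0 140;20 0 0 0 140;20 0 0 0 140;15 0 0 0 140;10 0 0 0 140;0 0 10 0 140;0 0 20 0 140;0 0 20 0 140;0 0 20 0 140;0 0 15 0 140;0 0 10 0 140;0 0 7 0 140;0 0 0 0 140;0 0 0 0 140"

```text
time_s: 8.33
tool_pos: [0.4432, -0.1113, 0.0601]
tool_rot: [-180.0, -0.0, 77.0]
force: [0.1, -0.9, -0.7]
grip_width: 0.0591
grasp_force: 35.0
```

Run:
```python
from h import *
T,o=tool(); print(o['grip_width'],o['grasp_force'],o['force'],o['tool_pos'],o['wrist_torque'])
a=cams.read_camera('wrist')[80:400,160:480]; b=cams.read_camera('scene')[125:225,325:425]
cv2.imwrite('pics/w5.png',np.hstack([cv2.resize(a,(400,400)),cv2.resize(b,(400,400),interpolation=cv2.INTER_CUBIC)]))
```

```text
0.05908962933550926 34.99983799410984 [ 0.06450389 -0.90738292 -0.70471433] [ 0.4432358  -0.11130897  0.06014181] [ 0.00855602 -0.09873592  0.05690209]
```

View pics/w5.png

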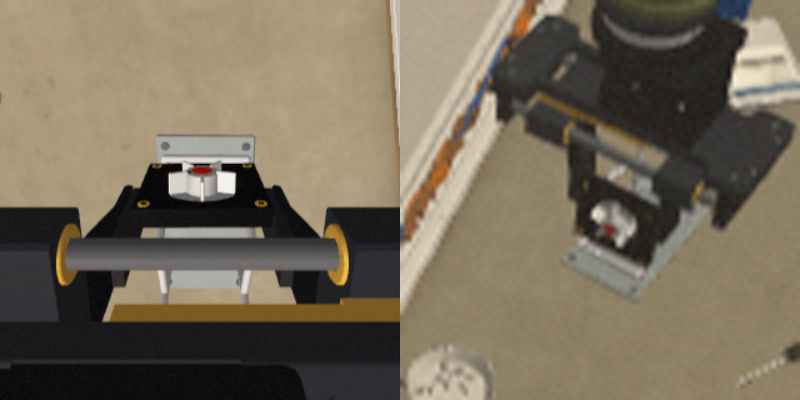

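The fan hangs just inside the steep lip bar (left crop, bar at row 157, fan edge at row 165), impeller outward. I lower it with a light grip and lean it inward.

Emit:
arm_command --series "-2 0 2 0 140;0 0 1 0 140;0 0 0 0 140;0 0 0 0 140;0 0 0 0 140;-2.5 0 0.2 0 140;-2.5 0 0.3 0 140;-2.5 0 0.6 0 140;-2.5 0 0.8 0 140;-2 0 0.9 0 140;-2 0 1 0 140;0 0 0 0 140;0 0 0 0 140" --squeeze 4

```text
time_s: 9.52
tool_pos: [0.4395, -0.1268, 0.0533]
tool_rot: [-180.0, 0.0, 77.0]
force: [0.4, 0.5, -1.8]
grip_width: 0.0603
grasp_force: 4.0
```

Emit:
arm_command --series "-1.5 0 0.8 0 140;-1.5 0 0.9 0 140;-1 0 0.5 0 140;0 0 0 0 140;0 0 0 0 140"

```text
time_s: 9.93
tool_pos: [0.4387, -0.1306, 0.0512]
tool_rot: [-180.0, 0.0, 77.0]
force: [0.7, 1.2, -1.2]
grip_width: 0.0601
grasp_force: 4.0
```

```bash
cat > corners.py <<'E'
from h import *
T,o=tool(); print(o['grip_width'],o['grasp_force'],o['force'].round(1),o['tool_pos'].round(4),o['time_s'])
c=cam('wrist'); im=cams.read_camera('wrist'); Ti=np.linalg.inv(T)
hsv=cv2.cvtColor(im,cv2.COLOR_BGR2HSV)
m=cv2.inRange(hsv,(14,130,90),(32,255,255)); m[:, :240]=0; m[:,400:]=0; m[262:]=0
n,_,st,ce=cv2.connectedComponentsWithStats(m)
for s,q in zip(st[1:],ce[1:]):
    if 2<s[4]<120: print('gold',q.round(1),s[4])
r=cv2.inRange(hsv,(0,150,90),(8,255,255))|cv2.inRange(hsv,(172,150,90),(180,255,255)); r[:, :240]=0; r[:,400:]=0
n,_,st,ce=cv2.connectedComponentsWithStats(r)
for s,q in zip(st[1:],ce[1:]):
    if s[4]>8: print('red',q.round(1),s[4])
E
python3 corners.py
```

```text
0.060109312327383896 3.9999566098413197 [ 0.7  1.2 -1.2] [ 0.4387 -0.1306  0.0512] 9.9333
gold [284.1 199.8] 19
gold [358.3 200.4] 21
gold [274.3 248.1] 48
gold [368.4 248.6] 47
red [321.4 212.9] 120
```

Emit:
arm_command --series "0 0 1 0 140;-1 0 1 0 140;-1 0 0.5 0 140;-1 0 0.5 0 140;0 0 0 0 140;0 0 0 0 140"

```text
time_s: 10.48
tool_pos: [0.438, -0.1336, 0.0482]
tool_rot: [-180.0, 0.0, 77.0]
force: [0.5, 0.6, -1.1]
grip_width: 0.0597
grasp_force: 4.0
```

```bash
python3 corners.py
```

```text
0.059730037997864104 3.9999859471572563 [ 0.5  0.6 -1.1] [ 0.438  -0.1336  0.0482] 10.4833
gold [283.7 195.5] 29
gold [358.9 196.1] 25
gold [274.4 250. ] 51
gold [368.7 250.5] 52
red [321.4 212.1] 142
```

Emit:
arm_command --series "-1 0 0.5 0 140;-1 0 0.5 0 140;-1 0 0.5 0 140;0 0 0 0 140;0 0 0 0 140"

```text
time_s: 10.95
tool_pos: [0.4373, -0.1365, 0.0467]
tool_rot: [-180.0, 0.0, 77.0]
force: [0.1, -0.4, -1.1]
grip_width: 0.0596
grasp_force: 4.0
```

```bash
python3 corners.py
```

```text
0.05957929785945404 4.000034709315514 [ 0.1 -0.4 -1.1] [ 0.4373 -0.1365  0.0467] 10.95
gold [283.5 192.3] 30
gold [359.4 192.5] 33
gold [274.4 251.3] 54
gold [368.6 251.9] 57
red [321.4 211.5] 156
```

Emit:
arm_command --series "-1 0 0.5 0 140;-1 0 0.5 0 140;0 0 0 0 140;0 0 0 0 140"

```text
time_s: 11.33
tool_pos: [0.4371, -0.1376, 0.046]
tool_rot: [-180.0, -0.0, 77.0]
force: [-0.8, 3.0, 3.8]
grip_width: 0.06
grasp_force: 4.0
```

```bash
python3 corners.py
python3 - <<'E'
from h import *
a=cams.read_camera('wrist')[120:320,230:430]; b=cams.read_camera('scene')[145:205,350:410]
cv2.imwrite('pics/w6.png',np.hstack([cv2.resize(x,(400,400),interpolation=cv2.INTER_CUBIC) for x in(a,b)]))
E
```

```text
0.06001071975749629 4.00005099203554 [-0.8  3.   3.8] [ 0.4371 -0.1376  0.046 ] 11.3333
gold [283.2 190.6] 34
gold [359.7 191.3] 32
gold [274.3 251.5] 54
gold [368.6 251.9] 56
red [321.5 211.1] 152
```

View pics/w6.png

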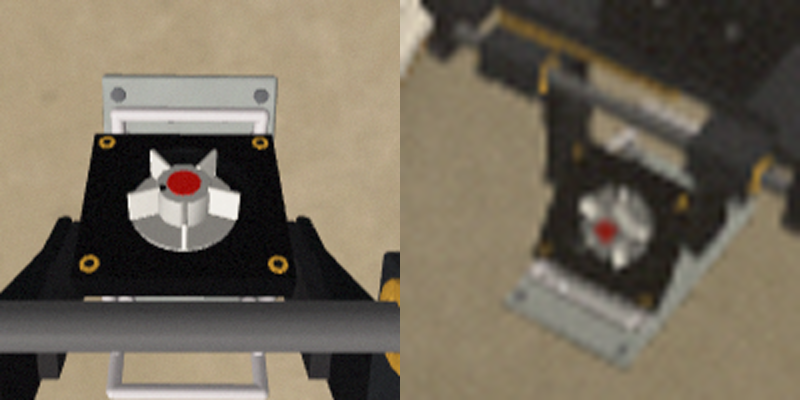

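The fan leans on the steep wires: the push is now met by 3–4 N, and the crop shows the lip bar at row 115 below the fan's bottom edge, with the impeller outward. I release, take a shallower tip grip near the top edge, and measure the pad.

Emit:
arm_command --series "1 0 -0.5 0 140;0 0 0 0 100;0 0 0 0 60;0 0 0 0 40;0 0 0 0 40;0 0 0 0 40;0 0 0 0 40"

```text
time_s: 12.07
tool_pos: [0.4371, -0.1377, 0.0462]
tool_rot: [-180.0, 0.0, 77.0]
force: [-0.2, -0.0, -0.3]
grip_width: 0.0727
grasp_force: 0.0
```

```bash
python3 corners.py
python3 - <<'E'
from h import *
for n in ('top','scene'):
    im=cv2.imread(f'pics/{n}0.png'); h=cv2.cvtColor(im,cv2.COLOR_BGR2HSV)
    m=cv2.inRange(h,(105,120,60),(125,255,255)); k=max(cv2.findContours(m,0,2)[0],key=cv2.contourArea)
    b=cv2.boxPoints(cv2.minAreaRect(k)) if n=='top' else cv2.approxPolyDP(k,6,True)[:,0]
    P=np.array([onz(n,uv,.003) for uv in b]); print(n,P.round(3)[:,:2].tolist(),'c',P.mean(0).round(4))
E
```

```text
0.07268699772301718 0.0 [-0.2 -0.  -0.3] [ 0.4371 -0.1377  0.0462] 12.0667
gold [284.1 185.7] 29
gold [359.  186.5] 30
gold [275.  243.5] 51
gold [367.3 244.1] 54
red [321.4 204.8] 144
top [[0.445, -0.785], [0.455, -1.033], [0.301, -1.032], [0.292, -0.786]] c [ 0.3735 -0.9089  0.003 ]
scene [[0.529, 0.101], [0.542, 0.234], [0.398, 0.25], [0.385, 0.117]] c [0.4638 0.1755 0.003 ]
```

Emit:
arm_command --series "2 0 -5 0 40;2 0 -5 0 40;0 0 0 0 60;0 0 0 0 90;0 0 0 0 140;0 0 0 0 140;0 0 0 0 140;0 0 0 0 140;0 0 0 0 140" --squeeze 8

```text
time_s: 12.87
tool_pos: [0.4381, -0.1335, 0.0564]
tool_rot: [180.0, 0.0, 77.0]
force: [-1.3, -0.2, 2.6]
grip_width: 0.0599
grasp_force: 8.0
```

Emit:
arm_command --series "0 0 0 0 140;0 0 0 0 140;0 0 0 0 140;0 0 -3 0 140;0 0 -6 0 140;0 0 -12 0 140;0 0 -20 0 140;0 0 -20 0 140;0 0 -20 0 140;0 0 0 0 140;0 0 0 0 140" --squeeze 40

```text
time_s: 13.78
tool_pos: [0.4386, -0.1337, 0.1381]
tool_rot: [179.9, 0.0, 77.0]
force: [-0.3, 0.5, -1.7]
grip_width: 0.0594
grasp_force: 40.0
```

```bash
python3 corners.py
python3 - <<'E'
from h import *
im=cv2.imread('pics/top0.png')[215:275,225:290]; h=cv2.cvtColor(im,cv2.COLOR_BGR2HSV)
m=cv2.inRange(h,(105,120,60),(125,255,255)); k=max(cv2.findContours(m,0,2)[0],key=cv2.contourArea)
P=np.array([onz('top',uv+np.array([225,215]),.003) for uv in cv2.boxPoints(cv2.minAreaRect(k))]); print(P.round(3)[:,:2].tolist(),'c',P.mean(0).round(4))
E
```

```text
0.059437951613274184 39.99950900673866 [-0.3  0.5 -1.7] [ 0.4386 -0.1337  0.1381] 13.7833
gold [286.2 188.1] 25
gold [356.9 188.4] 27
gold [278.1 242.2] 46
gold [364.5 242.7] 44
red [321.6 206. ] 132
[[0.483, 0.19], [0.534, 0.184], [0.524, 0.099], [0.473, 0.105]] c [0.5038 0.1445 0.003 ]
```

The grip is good (tilt about 24°, tip 9 mm below the fan's top edge). Carrying the fan to the pad.

Emit:
arm_command --series "8 -2.6 0 0 140;14 -2.6 0 0 140;20 -2.6 0 0 140;20 -2.6 0 0 140;20 -2.6 0 0 140;20 -2.6 0 0 140;20 -2.6 0 0 140;20 -2.6 0 0 140;20 -2.6 0 0 140;20 -2.6 0 0 140;20 -2.6 0 0 140;20 -2.6 0 0 140;20 -2.6 0 0 140;20 -2.6 0 0 140;20 -2.6 0 0 140;16 -2.6 0 0 140;12 -2.6 0 0 140;7 -2.6 0 0 140;0 0 0 0 140;0 0 0 0 140"

```text
time_s: 15.5
tool_pos: [0.4629, 0.1858, 0.1364]
tool_rot: [-179.9, 0.1, 77.1]
force: [0.3, -1.1, -1.3]
grip_width: 0.059
grasp_force: 40.0
```

```bash
python3 corners.py
python3 - <<'E'
from h import *
T,o=tool(); c=cam('wrist'); im=cams.read_camera('wrist'); cv2.imwrite('pics/w7.png',im); h=cv2.cvtColor(im,cv2.COLOR_BGR2HSV)
m=cv2.inRange(h,(105,120,40),(125,255,255)); k=max(cv2.findContours(m,0,2)[0],key=cv2.contourArea)
q=cv2.approxPolyDP(cv2.convexHull(k),6,True)[:,0]; print(q.tolist(),cv2.contourArea(k))
print([onz('wrist',uv,.003,c)[:2].round(4).tolist() for uv in q]); print(o['tool_rot'])
E
```

```text
0.05903830718363598 39.99965563416481 [ 0.3 -1.1 -1.3] [0.4629 0.1858 0.1364] 15.5
gold [286.1 188.2] 29
gold [356.9 188.7] 29
gold [278.2 242.3] 48
gold [364.4 242.7] 48
red [321.7 206. ] 129
[[389, 125], [393, 246], [262, 228], [246, 141]] 9301.5
[[0.5428, 0.2329], [0.5262, 0.0971], [0.3849, 0.1528], [0.3968, 0.2501]]
[-1.79936759e+02  6.98166853e-02  7.69771017e+01]
```

Pad centre from the wrist is (0.462, 0.174), agreeing with the scene camera. Lowering until the lower edge touches.

Emit:
arm_command --series "1 1 10 0 140;0 0 18 0 140;0 0 18 0 140;0 0 16 0 140;0 0 12 0 140;0 0 6 0 140;0 0 3 0 140;0 0 2 0 140;0 0 0 0 140;0 0 0 0 140"

```text
time_s: 16.43
tool_pos: [0.4656, 0.1869, 0.0528]
tool_rot: [179.9, -0.0, 77.0]
force: [-0.3, -0.1, -0.9]
grip_width: 0.059
grasp_force: 40.0
```

Emit:
arm_command --series "0 0 1 0 140;0 0 1 0 140;0 0 0 0 140;0 0 0 0 140"

```text
time_s: 16.77
tool_pos: [0.4651, 0.1867, 0.0503]
tool_rot: [180.0, 0.0, 77.0]
force: [0.3, -0.3, -0.7]
grip_width: 0.0592
grasp_force: 40.0
```

Emit:
arm_command --series "0 0 1 0 140;0 0 0 0 140;0 0 1 0 140;0 0 0 0 140"

```text
time_s: 17.1
tool_pos: [0.4649, 0.1866, 0.0481]
tool_rot: [-180.0, 0.0, 77.0]
force: [-0.4, 0.7, -0.8]
grip_width: 0.0593
grasp_force: 40.0
```

Emit:
arm_command --series "0 0 1 0 140;0 0 0 0 140;0 0 1 0 140;0 0 0 0 140"

```text
time_s: 17.43
tool_pos: [0.4649, 0.1867, 0.046]
tool_rot: [-180.0, 0.0, 77.0]
force: [0.1, -0.7, -0.7]
grip_width: 0.0594
grasp_force: 40.0
```

Emit:
arm_command --series "0 0 1 0 140;0 0 0 0 140;0 0 1 0 140;0 0 0 0 140"

```text
time_s: 17.77
tool_pos: [0.465, 0.1866, 0.0444]
tool_rot: [-180.0, 0.0, 77.0]
force: [-0.6, -0.4, 2.6]
grip_width: 0.0593
grasp_force: 40.0
```

```bash
python3 corners.py
```

```text
0.05932815955258657 40.00058323144913 [-0.6 -0.4  2.6] [0.465  0.1866 0.0444] 17.7667
gold [286.  187.9] 29
gold [357.1 188.3] 31
gold [278.1 242.3] 51
gold [364.4 242.9] 53
red [321.6 206.1] 130
```

The edge touches (2.6 N at tip 44 mm). Now the lay-down arc with a light grip.

Emit:
arm_command --series "0 0 0 0 140;0 0 0 0 140;-3 0 1.2 0 140;-3 0 1.5 0 140;-3 0 1.6 0 140;-2.9 0 1.8 0 140;-2.6 0 2 0 140;-2.5 0 2.3 0 140;-2.4 0 2.3 0 140;-2.3 0 2.4 0 140;0 0 0 0 140;0 0 0 0 140" --squeeze 4

```text
time_s: 18.82
tool_pos: [0.4598, 0.1652, 0.0288]
tool_rot: [-180.0, 0.0, 77.0]
force: [-0.7, -0.3, -0.8]
grip_width: 0.0597
grasp_force: 4.0
```

```bash
python3 corners.py
```

```text
0.05970367148593258 3.9999460615217686 [-0.7 -0.3 -0.8] [0.4598 0.1652 0.0288] 18.8167
gold [281.8 169.9] 58
gold [361.5 170.3] 55
gold [278.1 247.3] 71
gold [364.6 247.5] 71
red [321.6 204.6] 205
```

The tilt is now about 34°, as planned. Continuing to nearly flat.

Emit:
arm_command --series "-1.9 0 2.8 0 140;-1.8 0 2.8 0 140;-1.8 0 2.9 0 140;-1.7 0 2.9 0 140;-1 0 2.8 0 140;-1 0 2.7 0 140;-1 0 2.6 0 140;-0.5 0 2 0 140;-0.5 0 1.5 0 140;0 0 0 0 140;0 0 0 0 140"

```text
time_s: 19.78
tool_pos: [0.4574, 0.1546, 0.006]
tool_rot: [-180.0, 0.0, 77.0]
force: [-0.2, 0.4, -0.5]
grip_width: 0.06
grasp_force: 4.0
```

```bash
python3 corners.py
```

```text
0.06002518815264671 3.999987132847309 [-0.2  0.4 -0.5] [0.4574 0.1546 0.006 ] 19.7833
gold [275.9 168.1] 80
gold [367.2 168.3] 74
gold [278.6 250.7] 69
gold [364.2 250.8] 65
red [321.4 213.5] 236
```

Emit:
arm_command --series "-0.3 0 1 0 140;-0.2 0 1 0 140;0 0 0.7 0 140;0 0 0 0 140;0 0 0 0 140" --squeeze 3

```text
time_s: 20.25
tool_pos: [0.4575, 0.1541, 0.0035]
tool_rot: [-180.0, 0.0, 77.0]
force: [-0.5, 0.5, 1.1]
grip_width: 0.0597
grasp_force: 3.9
```

```bash
python3 corners.py
```

```text
0.05970641874315291 3.8532793496301565 [-0.5  0.5  1.1] [0.4575 0.1541 0.0035] 20.25
gold [275.2 169.1] 80
gold [367.6 169.3] 78
gold [278.6 250.9] 66
gold [364.1 250.9] 62
red [321.5 215. ] 234
```

About 2.5° from flat, the light grip holding one edge around 2 mm up. Releasing and rising.

Emit:
arm_command --series "0 0 0 0 75;0 0 0 0 70;0 0 0 0 60;0 0 0 0 40;0 0 0 0 20;0 0 0 0 0;0 0 0 0 0;0 0 -5 0 0;0 0 -15 0 0;0 0 -30 0 0;0 0 -40 0 0;0 0 -40 0 0;0 0 -10 0 0;0 0 0 0 0;0 0 0 0 0"

```text
time_s: 21.55
tool_pos: [0.4578, 0.1538, 0.1437]
tool_rot: [179.9, 0.0, 77.0]
force: [0.2, -0.6, -0.5]
grip_width: 0.0871
grasp_force: 0.0
```

```bash
cat > flat.py <<'E'
from h import *
T,o=tool(); c=cam('wrist'); im=cams.read_camera('wrist'); Ti=np.linalg.inv(T); h=cv2.cvtColor(im,cv2.COLOR_BGR2HSV)
print(o['tool_pos'],o['time_s'])
m=cv2.inRange(h,(105,120,40),(125,255,255)); k=max(cv2.findContours(m,0,2)[0],key=cv2.contourArea)
q=cv2.approxPolyDP(cv2.convexHull(k),6,True)[:,0]; print('pad',q.tolist(),[onz('wrist',uv,.003,c)[:2].round(4).tolist() for uv in q])
g=cv2.inRange(h,(14,130,90),(32,255,255)); n,_,st,ce=cv2.connectedComponentsWithStats(g); S=[]
for s,p in zip(st[1:],ce[1:]):
    if 4<s[4]<120 and 240<p[0]<420 and p[1]<300: w=onz('wrist',p,.012,c); S.append(w); print('gold',p.round(1),s[4],w[:2].round(4),(Ti@np.append(w,1))[:2].round(4))
r=cv2.inRange(h,(0,150,90),(8,255,255))|cv2.inRange(h,(172,150,90),(180,255,255)); n,_,st,ce=cv2.connectedComponentsWithStats(r)
for s,p in zip(st[1:],ce[1:]):
    if s[4]>20 and 240<p[0]<420: w=onz('wrist',p,.019,c); print('red',p.round(1),s[4],w[:2].round(4),(Ti@np.append(w,1))[:2].round(4))
x0,y0=250,120
cv2.imwrite('pics/w8.png',cv2.resize(im[100:260,240:420],None,fx=4,fy=4)[:600])
E
python3 flat.py
```

```text
[0.45775342 0.15376355 0.14365495] 21.55
pad [[387, 92], [392, 218], [266, 231], [243, 109]] [[0.5423, 0.233], [0.5265, 0.0972], [0.381, 0.1142], [0.3965, 0.25]]
gold [296.  140.7] 26 [0.4421 0.2077] [ 0.0491 -0.0276]
gold [345.8 140.5] 26 [0.4919 0.1964] [0.0493 0.0234]
gold [297.1 186.6] 26 [0.431  0.1602] [ 0.0004 -0.0277]
gold [344.8 186.6] 24 [0.481  0.1486] [0.0003 0.0236]
red [321.  165.2] 66 [0.4616 0.1785] [ 0.0251 -0.002 ]
```

The fan lies flat: screw square 51 × 49 mm, centre (0.4615, 0.178), 4 mm from the pad centre. Now I close the gripper and set the fingertip block beside the impeller for a diagonal flick.

Emit:
arm_command --series "11 -17 0 0 255;11 -16 0 0 255;10 -16 0 0 255;0 0 0 0 255;0 0 0 0 255;0 0 0 0 255;0 0 0 0 255;0 0 0 0 255;0 0 20 0 255;0 0 30 0 255;0 0 30 0 255;0 0 25 0 255;0 0 15 0 255;0 0 8 0 255;0 0 0 0 255;0 0 0 0 255"

```text
time_s: 22.93
tool_pos: [0.4173, 0.1965, 0.0157]
tool_rot: [-180.0, -0.0, 77.0]
force: [-0.4, 0.1, 0.4]
grip_width: 0.0005
grasp_force: 0.0
```

```bash
python3 flat.py; python3 -c "
from h import *
print(tool()[1]['tool_pos'],tool()[1]['grip_width'])"
```

```text
[0.41728849 0.19653212 0.01569267] 22.9333
pad [[512, 139], [500, 270], [321, 269], [284, 243], [272, 164]] [[0.5429, 0.2325], [0.532, 0.1418], [0.4096, 0.1709], [0.3895, 0.1962], [0.3966, 0.2504]]
gold [358.3 216.1] 59 [0.4421 0.2078] [0.0166 0.0216]
[0.417851   0.19671686 0.01631184] 0.000398142275451166
```

View pics/w8.png

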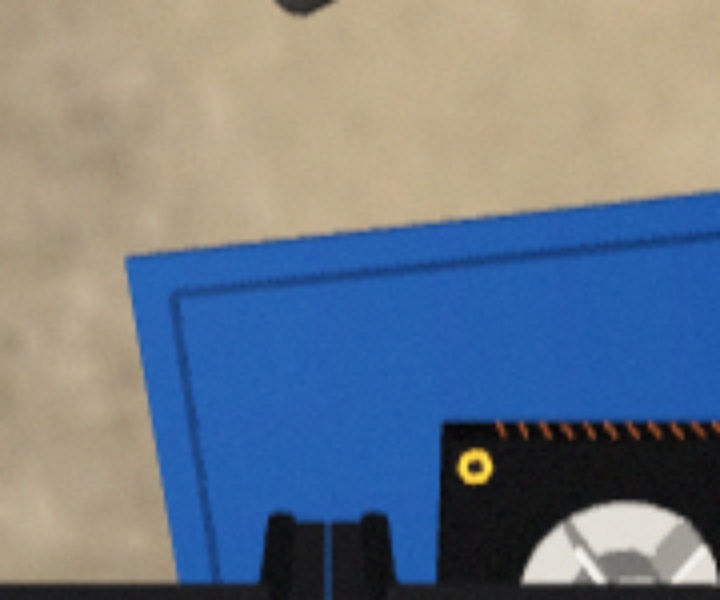

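The picture shows the finger pair at left (u≈305–338, only 19 mm over both) beside the fan; the blade ends are visible at (620,550) in the crop. I bring the corner in a little, flick once as a test, and check the spin by frame differences.

Emit:
arm_command --series "2.5 2.5 1.5 0 255;0 0 0 0 255;0 0 0 0 255;-9 9 0 0 255;-22 22 0 0 255;-22 22 0 0 255;-5 5 -5 0 255;0 0 -30 0 255;0 0 0 0 255"

```text
time_s: 23.73
tool_pos: [0.4667, 0.1291, 0.0528]
tool_rot: [179.7, -0.1, 76.9]
force: [1.6, 0.8, 0.6]
grip_width: 0.0006
grasp_force: 0.0
```

```bash
cat > spin.py <<'E'
from h import *
T,o=tool(); print(o['time_s'],o['tool_pos'],o['force'])
c=cam('wrist'); A=np.array([.4616,.1783,.019]); pa=proj('wrist',A,c); print('axis px',pa)
F=[cams.read_camera('wrist') for _ in range(4)]; cv2.imwrite('pics/w9.png',F[0])
x,y=pa.round().astype(int); sl=np.s_[max(y-25,0):y+25,max(x-25,0):x+25]
for f in F[1:]: print('diff impeller',np.abs(f[sl].astype(int)-F[0][sl]).mean().round(2),'all',np.abs(f.astype(int)-F[0]).mean().round(2))
h=cv2.cvtColor(F[-1],cv2.COLOR_BGR2HSV); g=cv2.inRange(h,(14,130,90),(32,255,255)); n,_,st,ce=cv2.connectedComponentsWithStats(g)
for s,p in zip(st[1:],ce[1:]):
    if 4<s[4]<150 and p[1]<280: print('gold',p.round(1),onz('wrist',p,.012,c)[:2].round(4))
E
python3 spin.py
```

```text
23.7333 [0.46667726 0.12905429 0.05278505] [1.62766529 0.8125399  0.62627494]
axis px [300.11957813 159.8393822 ]
diff impeller 19.39 all 5.71
diff impeller 30.74 all 8.78
diff impeller 37.03 all 10.32
gold [492.2  22.5] [0.6007 0.2343]
gold [489.4 125.3] [0.5955 0.1707]
gold [271. 121.] [0.448  0.2081]
gold [345.7 120.9] [0.4984 0.1964]
gold [489.3 141.7] [0.5948 0.1592]
gold [274.6 189.7] [0.4368 0.1598]
gold [344.1 189.7] [0.4872 0.148 ]
gold [494.5 223.5] [0.5953 0.0947]
gold [508.1 237.1] [0.6052 0.0805]
gold [498.6 254.5] [0.5972 0.0666]
gold [506.9 258.6] [0.6036 0.0613]
```

```bash
python3 spin.py | grep -v '0\.[56]9\|0\.60'
```

```text
23.9333 [0.46294804 0.12870454 0.04867772] [-0.08467685 -0.23158948 -1.17584156]
axis px [305.32089903 159.00661292]
diff impeller 17.18 all 3.66
diff impeller 18.59 all 4.14
diff impeller 18.98 all 4.12
gold [272.5 120.6] [0.4456 0.2076]
gold [347.6 120.6] [0.4951 0.1962]
gold [491.7 136.8] [0.5898 0.1633]
gold [275.8 189.9] [0.4345 0.16  ]
gold [345.7 190.1] [0.4842 0.1484]
```

Emit:
arm_command --series "0 0 0 0 255;0 0 0 0 255;0 0 0 0 255;0 0 0 0 255"

```text
time_s: 24.47
tool_pos: [0.4633, 0.1287, 0.0488]
tool_rot: [-180.0, 0.0, 77.0]
force: [0.4, -0.0, -0.1]
grip_width: 0.001
grasp_force: 0.0
```

```bash
python3 spin.py | grep -v '0\.[56]9\|0\.60'
```

```text
24.4667 [0.46328664 0.12874006 0.04879845] [ 0.36633493 -0.01266053 -0.07545232]
axis px [304.84820709 159.15860565]
diff impeller 16.03 all 2.48
diff impeller 16.24 all 2.6
diff impeller 16.01 all 2.68
gold [490. 121.] [0.5896 0.1743]
gold [271.3 120.9] [0.4451 0.2077]
gold [346.2 120.8] [0.4946 0.1963]
gold [489.8 136.9] [0.5889 0.1636]
gold [274.7 189.9] [0.434  0.1602]
gold [344.5 189.9] [0.4836 0.1488]
gold [495.2 223.9] [0.5896 0.0968]
```

The impeller is still turning a second after the test flick, though the fan shifted about 2–3 mm. The final flick goes the opposite way, back towards the centre, and I hand in right after it.

Emit:
arm_command --series "1 1 15 0 255;0 0 15 0 255;0 0 4.5 0 255;0 0 0 0 255;0 0 0 0 255;9 -9 0 0 255;22 -22 0 0 255;22 -22 0 0 255;5 -5 -5 0 255;0 0 -30 0 255;0 0 -10 0 255;0 0 0 0 255"

```text
time_s: 25.67
tool_pos: [0.4234, 0.2005, 0.0624]
tool_rot: [179.6, -0.1, 77.0]
force: [0.5, 0.0, 0.1]
grip_width: 0.0007
grasp_force: 0.0
```

Run:
```python
from h import *
T,o=tool(); print(o['time_s'],o['tool_pos'],o['force'])
F=[cams.read_camera('scene').astype(int) for _ in range(2)]
x,y=proj('scene',(.463,.178,.019)).round().astype(int)
d=np.abs(F[1]-F[0]).mean(2); print(d[y-8:y+9,x-8:x+9].max(),d[y-8:y+9,x-8:x+9].mean(),d.mean())
```

```text
25.6667 [0.42337228 0.20046848 0.0623599 ] [0.53306416 0.04748237 0.14453177]
104.0 10.839677047289506 2.0201432291666666
```

Run:
```python
from h import *
c=cam('wrist'); F=[cams.read_camera('wrist') for _ in range(2)]
h=cv2.cvtColor(F[0],cv2.COLOR_BGR2HSV); g=cv2.inRange(h,(14,130,90),(32,255,255)); n,_,st,ce=cv2.connectedComponentsWithStats(g)
P=[onz('wrist',p,.012,c)[:2].round(4) for s,p in zip(st[1:],ce[1:]) if 4<s[4]<200 and p[1]<280]
P=[p.tolist() for p in P if .42<p[0]<.51 and .13<p[1]<.22]; print(P)
x,y=proj('wrist',(.463,.178,.019),c).round().astype(int); d=np.abs(F[1].astype(int)-F[0]); s=d[y-20:y+20,x-20:x+20].mean(); print((x,y),s,d.mean())
m=np.mean([np.array(P)[:,i].max()+np.array(P)[:,i].min() for i in (0,)])/2; print(m)
if s>8 and s>2*d.mean(): print(env.sign_off())
```

```text
[[0.4451, 0.2082], [0.4945, 0.1968]]
(np.int64(381), np.int64(231)) 25.80291666666667 5.102180989583333
0.4698
the job is handed in; nothing more can be done
None
```

The fan lies label face down on the blue pad, released, about 5 mm from its centre. The impeller was still turning with nothing touching it when I handed the job in at about 26 s of the 61 s allowed.

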